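# Close the stall's light supply box

### The arm

A 7-joint arm with a two-finger parallel gripper is mounted at the origin on the work surface. World frame = base frame: x ahead of the robot, y to its left, z up, the work surface at z = 0. Lengths are in m, angles in rad, forces in N, time in s.
With the tool pointing down it reaches from about 0.35 to 0.9 m from the base axis. Payload 8.1 kg.
Tool frame: the origin (TCP) lies at the very end of the fingers, on their centre line; the grasp point (between the pads) lies 19 mm behind it; z points along the fingers, y is the line along which they close (so a half turn about z gives the same grasp; the last joint's range is limited). The gripper opens to 92 mm and grips with 3 to 60 N. Pads are 19 mm wide; open, the fingers measure 130 mm over their backs; the gripper's body (75 mm by 190 mm) begins 47 mm behind the grasp point.
Start: joints at [1.071, 0.434, 0.025, 1.573, -0.012, 1.134, -0.075], TCP at [0.242, -0.576, 0.227] pointing down, gripper open.
Joint ranges: [-2.62, 2.62], [-0.44, 2.09], [-1.27, 1.32], [0.08, 2.57], [-1.32, 4.46], [0.12, 2], [-2.74, 2.74]. Speed limits (rad/s): [2.22, 2.22, 3.01, 3.01, 3.14, 3.14, 3.14].

### API

Orientations are given as a rotation vector (axis times angle).
In Python, from cell import readout, cams, job gives the robot as it stands.
- The arm moves only by the tool drive_tool, never from a script. Its argument "commands" is a list of rows, each a list of 3 entries, a list of its own where there are three numbers: the turn, a rotation vector about the tool's x, y, z in rad, then the shift along the tool's x, y, z in cm, then the gripper's target within -1 to 1 (fully open at 1, half-way at 0, shut at -1). A call has 1 to 20 rows; each row is the pose to reach, as a shift and turn from the pose commanded when the call began, along the tool's axes at that moment; what a row does not reach only later rows make up. A row lasts 1/12 s, in which the tool goes at most 41.7 mm and 7.16 degrees, less where a joint would pass 70% of its speed; a pose out of reach is approached as far as the arm can. A call with a gripper value outside its range is refused whole. The fingers move at their own pace and stop on an object; "newtons" is the grip in N (left out, the last holds). Time passes only in rows, so rows that repeat a pose let the fingers close. It gives the time, the measured TCP pose, the force, the opening and the grip force at its end, in the units of the state.
- readout.observe(): the state, without advancing time (a new reading comes with each control period).
- cams.get_image(name): name is "scene" or "top" or "wrist"; returns the picture (420x560x3 uint8, blue, green, red); there is no depth.
- cams.camera_info(name): a dict with "camera_matrix" (3x3 intrinsics, pixels), "R" (3x3) and "t" (3): a world point X has camera coordinates R X + t. Camera axes: x right, y down, z forward; pixel columns grow to the right and rows downward; lengths in m; the calibration is good to about 2 mm. A picture is of the moment at which its call begins: read the wrist's pose just before it. camera_info takes no time and is no camera call; for the wrist camera it gives the pose at the moment of the call.
- job.sign_off(): hands the job in; it is judged then, once.
The state is a dict: "clock": time; "joints": joint angles; "dq": joint speeds; "joint_efforts": joint torques, N m; "position": TCP position; "ee_rot": TCP orientation; "force": force on the tool from outside, world axes, zero at the start; "ft_torque": the same for the moment, N m; "width": opening from 0.0 (shut) to 1.0 (fully open); "gripper_force": force on a finger pad.
Only numpy, scipy, OpenCV 4.12 (cv2) and the standard library are available. Lean on these libraries where they do the work, as an engineer would, in place of code of your own. Each camera call takes 0.05 s, during which the arm holds its last target. There are 200 camera calls.

### The job

The grey supply box for the lights on this watch stall stands open. Take the white cover plate from the blue mat and seat it on the box, flat on the rim with both brass pins up through its holes, then turn the yellow latch over the cover as far as it goes, so that it holds the cover down. Leave the watches and the other things on the counter where they are.

Things in the scene. Friction and masses are not known exactly. Their poses are not given: they have to be found in the camera images.
- supply_box: Grey open-topped supply box, fixed on the counter: 168 x 100 x 60 mm (its x, y, z), flat rim 60 mm up. Origin: on the counter below the middle of the 120 x 100 mm opening (box spans x -108 to +60, y -50 to +50 mm; walls 6 mm). The solid shoulder at x -108 to -60 mm, level with the rim, carries the yellow latch.
- seat (a point): Middle of the box's opening at rim height; the cover's origin comes here when seated. Axes as the box's: x along its length, away from the latch; z up. Two upright brass pins, 8 mm thick, stand 16 mm above the rim (top 5 mm tapered to 3 mm) at (x, y) = (+46, +36) and (-46, -36) mm.
- cover: Loose white cover plate, 120 x 100 x 5 mm, about 0.2 kg, flat on the blue mat. Origin: centre of underside; x along the 120 mm side, z up. Two 13 mm through holes at (x, y) = (+46, +36) and (-46, -36) mm: it fits either way round (half turn). In the middle on top an upright black grip rib: 16 mm along x, 60 mm along y, from 5 to 37 mm above the underside.
- cover_grip (a point): Point on the cover's grip rib, 26 mm above the cover's underside, on its centre line; axes as the cover's. Pinch the rib across x.
- latch (a joint): Yellow turn latch, upright axis at box (x, y) = (-88, 0) mm. Rad, growing clockwise from above, stays by friction: 0 = arm along the box's +y, clear of the cover; 1.57 (stop) = arm along +x, across the cover's edge; lower stop -0.3. Starts -0.2 to 0.3. Arm 14 mm wide, 7 thick, reaches 48 mm from the axis, underside 68 mm above the counter: 3 mm above a seated cover.
- latch_grip (a point): Point on the latch's axis, at grip height (89 mm above the counter). It turns with the latch: x points along the arm, z up. The upright yellow wing to hold is 46 mm long along x (centred on the axis), 14 mm thick along y, and spans heights 75 to 101 mm above the counter.
- mat: Blue work mat, 200 x 240 x 4 mm, fixed on the counter; origin centre of underside. The cover starts on it.
- loupe: Black watchmaker's loupe, 36 mm across and 32 mm high, standing on the mat: bystander. Origin centre of underside.
- screwdriver: Red-handled screwdriver, 150 mm, lying between the mat and the box: bystander.
- gift_box: Orange gift box with a white lid, 90 x 90 x 71 mm: bystander. Origin centre of underside.
- watch_mat: Wristwatch (steel) with closed bracelet standing upright, about 60 x 40 x 70 mm: bystander, on the mat. Origin at the middle of its foot.
- watch_black: Wristwatch (black) with closed bracelet standing upright, about 60 x 40 x 70 mm: bystander, toward the far side of the counter. Origin at the middle of its foot.
- watch_orange: Wristwatch (orange) with closed bracelet standing upright, about 60 x 40 x 70 mm: bystander, toward the far side of the counter. Origin at the middle of its foot.
Things that resemble listed ones, but are neither listed nor needed, are in the scene too. What is shaped like the cover but red or turquoise is not meant.

How it is judged:
On the way, in this order (a step that is already met when the one before it is completed fails the run):
1. the cover sits flat on the box's rim, on both pins (horizontal distance between cover and seat below 0.005 m and z of cover in the frame of seat between -0.0025 and 0.0025 m and angle between the x axis of cover and the x axis of seat, either way round below 0.06 rad and angle between cover's own z axis and vertical below 0.04 rad), for 0.2 s.
2. the latch is turned across the seated cover (all of step 1 and value of joint latch above 1.35 rad), for 0.2 s.
At the end, for the whole second after the job is handed in: The cover lies on the box's rim over both pins (underside within 2.5 mm of rim height, centre within 5 mm of the opening's, square within 0.06 rad, level within 0.04 rad), at rest, and the latch is turned across it (beyond 1.35 rad of 1.57) and at rest (all of step 2 and linear speed of cover below 0.02 m/s and angular speed of cover below 0.1 rad/s and velocity of joint latch between -0.1 and 0.1 rad/s); the robot touches nothing.
It fails at once if a watch, the loupe, the screwdriver or the gift box is moved more than 30 mm (distance of any of watch_mat, watch_black, watch_orange, loupe, gift_box, screwdriver from where it was at the start of the episode above 0.03 m).
It fails at once if a watch, the loupe or the gift box is tipped over (angle between any of watch_mat, watch_black, watch_orange, loupe, gift_box's own z axis and vertical above 0.5 rad).
It also fails if it takes over 48 s, if anything falls off the work surface, if the arm or the gripper's body presses on something with over 40 N, if the wrist force passes 120 N, or if a joint passes its speed limit or range.

## Working session

There is one attempt and no reset: what is moved stays moved. The work goes in short steps, Python scripts to look and compute and a tool call to move; the robot and the scene stay as the last step left them, time stands still between calls to the robot, and variables do not carry over. Pictures are saved under pics/ and viewed, at most 12 in all, crops included, and the job is handed in when it is done.

Besides the shell and the picture viewer there is one more tool, called in YAML: its name, and indented under it one key for each argument. drive_tool: Moves the arm, as the interface text tells. Its arguments: {"type":"object","properties":{"commands":{"type":"array"},"newtons":{"type":"number"}},"required":["commands"]}

```bash
mkdir -p pics; ls
python3 - <<'E'
from cell import readout,cams,job
import cv2,numpy as np
for n in("top","scene"):
    im=cams.get_image(n); cv2.imwrite(f"pics/{n}0.png",im)
    i=cams.camera_info(n); print(n,i)
s=readout.observe(); print(s)
E
```

```text
pics
top {'camera_matrix': array([[445.33767677,   0.        , 280.57472203],
       [  0.        , 445.33767677, 204.61637726],
       [  0.        ,   0.        ,   1.        ]]), 'R': array([[-0.00517689, -0.99998386, -0.00233947],
       [-0.99389955,  0.0054031 , -0.11015666],
       [ 0.11016753,  0.00175493, -0.99391148]]), 't': array([0.10035877, 0.57418227, 1.10095108])}
scene {'camera_matrix': array([[459.48154081,   0.        , 287.8092713 ],
       [  0.        , 459.48154081, 203.56823267],
       [  0.        ,   0.        ,   1.        ]]), 'R': array([[-0.4964945 ,  0.86784784, -0.01825768],
       [ 0.4977464 ,  0.26740222, -0.82507246],
       [-0.71115521, -0.41873163, -0.56473187]]), 't': array([ 0.18190555, -0.24978419,  1.46838415])}
{'clock': 0.1, 'joints': array([ 1.07141462,  0.43514463,  0.02496586,  1.57400022, -0.0116316 ,
        1.13401098, -0.07511619]), 'dq': array([-7.20000943e-04, -1.99586545e-03, -1.08505442e-03, -1.55509966e-03,
       -2.55029560e-04,  1.87257162e-04, -3.27202132e-05]), 'joint_efforts': array([ 3.74491952e-03, -6.69128180e+01,  9.88335349e-01, -3.15148079e+01,
       -6.05315831e-02,  3.74804589e-02, -8.75820035e-06]), 'position': array([ 0.24131892, -0.57603221,  0.22603103]), 'ee_rot': array([-3.07865761e+00, -6.18771689e-01,  5.87256590e-04]), 'force': array([-0.4071971 ,  0.42410346,  0.54180566]), 'ft_torque': array([ 0.04011801, -0.0106011 , -0.00428036]), 'gripper_force': 0.0, 'width': 1.0010610325780924}
```

View pics/top0.png

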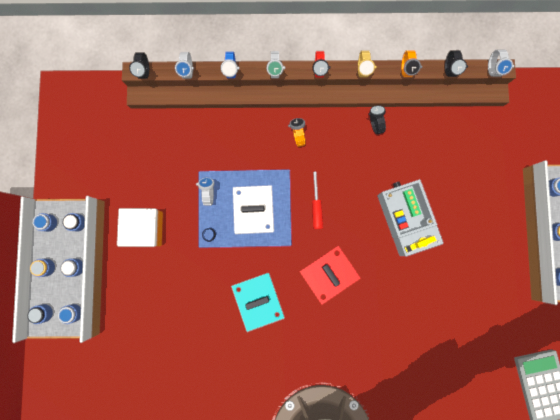

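View pics/scene0.png

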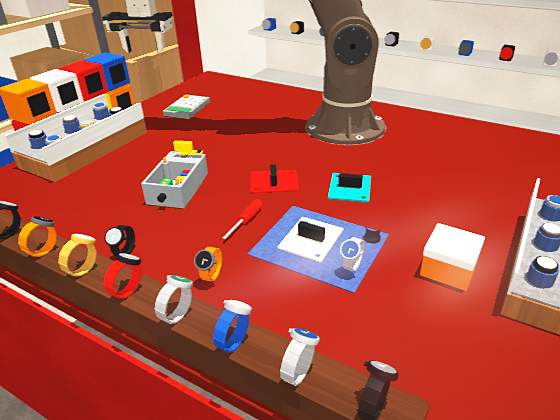

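The scene view shows the white plate with black rib on the blue mat at (310,237), and the open grey box at (175,178).

Candidates in the top view:
- White plate on the mat (253,210). This is my choice, because it is white with a black rib and sits on the mat.
- Turquoise plate (258,302).
- Red plate (330,275).
- White gift-box lid (138,228).

The box is at (410,217) with its yellow latch at (425,243). The latch end faces the robot.

```bash
cat > h.py <<'E'
import cv2,numpy as np
from cell import readout,cams,job
from scipy.spatial.transform import Rotation as Ro
def ray(info,uv,z):
    K,R,t=info["camera_matrix"],info["R"],info["t"]
    C=-R.T@t; d=R.T@np.linalg.solve(K,[uv[0],uv[1],1.]); return C+d*(z-C[2])/d[2]
def proj(info,X):
    p=info["camera_matrix"]@(info["R"]@np.asarray(X,float)+info["t"]); return p[:2]/p[2]
def blobs(mask,amin=20):
    cs,_=cv2.findContours(mask.astype(np.uint8)*255,cv2.RETR_EXTERNAL,cv2.CHAIN_APPROX_NONE)
    return sorted([c for c in cs if cv2.contourArea(c)>=amin],key=cv2.contourArea,reverse=True)
def rect(info,c,z):   # contour -> min-area rectangle on plane z: centre, size, long-axis angle (deg)
    P=np.array([ray(info,p,z)[:2] for p in c[:,0,:]],np.float32)
    (cx,cy),_,_=r=cv2.minAreaRect(P*1000)
    b=cv2.boxPoints(r); e=[b[1]-b[0],b[2]-b[1]]; l=max(e,key=np.linalg.norm)
    return np.array([cx,cy])/1000,sorted(r[1]),np.degrees(np.arctan2(l[1],l[0]))%180
E
python3 - <<'E'
from h import *
im=cv2.imread("pics/top0.png"); i=cams.camera_info("top")
hsv=cv2.cvtColor(im,cv2.COLOR_BGR2HSV); H,S,V=cv2.split(hsv)
def win(m,x0,x1,y0,y1):
    o=np.zeros_like(m);o[y0:y1,x0:x1]=m[y0:y1,x0:x1];return o
for n,m,z in[("cover",win((S<60)&(V>150),225,280,180,240),.009),
  ("rib",win((V<70),236,270,198,222),.041),
  ("box",win((H>15)|(S<130),370,450,175,265),.06),
  ("latch",win((H>20)&(H<35)&(S>150)&(V>120),400,450,225,260),.09)]:
    for c in blobs(m,15)[:2]: print(n,rect(i,c,z),cv2.contourArea(c))
a=cv2.resize(im[175:265,370:450],(0,0),fx=5,fy=5,interpolation=cv2.INTER_CUBIC)
b=cv2.resize(im[175:265,215:295],(0,0),fx=5,fy=5,interpolation=cv2.INTER_CUBIC)
cv2.imwrite("pics/crop0.png",np.hstack([b,a])[:, :800])
E
```

```text
cover (array([0.56592505, 0.16941153]), [103.69258117675781, 123.99420928955078], np.float32(2.4027295)) 1814.0
box (array([ 0.54129694, -0.22015945]), [116.85791778564453, 180.71774291992188], np.float32(18.251541)) 3153.5
latch (array([ 0.47637256, -0.2408035 ]), [19.960447311401367, 61.62797927856445], np.float32(115.7904)) 138.5
```

View pics/crop0.png

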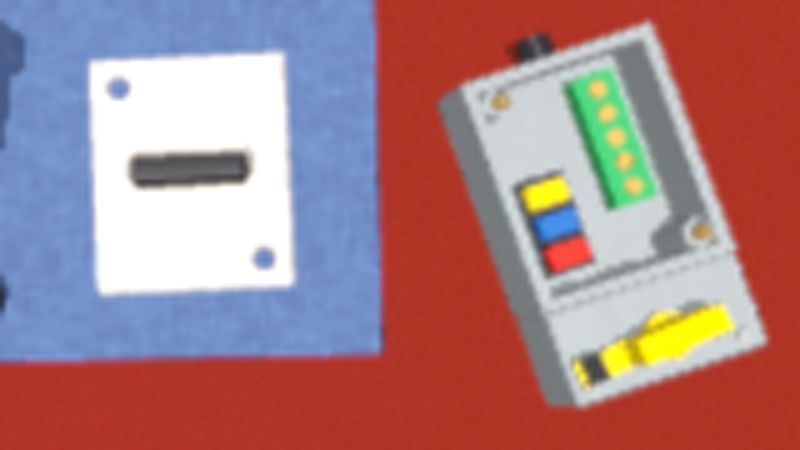

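The left crop confirms the choice: a white plate with a black rib, holes at crop (118,88) and (264,258), on the blue mat. The right crop shows brass pins at (500,100) and (702,230), and the latch arm pointing left along box +y. Next I compute the poses and the move to hover over the box for a closer look.

```bash
cat >> h.py <<'E'
def goto(p,yaw_y):  # move numbers: TCP target p, tool down, tool y axis at yaw (deg, mod 180)
    s=readout.observe(); R0=Ro.from_rotvec(s["ee_rot"])
    best=None
    for k in(0,180):
        a=np.radians(yaw_y+k); y=np.array([np.cos(a),np.sin(a),0]); z=np.array([0,0,-1.])
        Rt=Ro.from_matrix(np.c_[np.cross(y,z),y,z]); d=(R0.inv()*Rt).as_rotvec()
        if best is None or np.linalg.norm(d)<np.linalg.norm(best): best=d
    sh=R0.inv().apply(np.asarray(p)-s["position"])*100
    print("turn",best.round(3),"deg",np.degrees(np.linalg.norm(best)).round(1),"shift cm",sh.round(2)); return best,sh
def pose2(a,b):  # pin/hole points (+46,+36),(-46,-36) -> centre, yaw of x axis deg, spacing mm
    d=a[:2]-b[:2]; return (a+b)[:2]/2,np.degrees(np.arctan2(d[1],d[0])-np.arctan2(36,46)),np.linalg.norm(d)*1000
E
python3 - <<'E'
from h import *
i=cams.camera_info("top")
print("seat",pose2(ray(i,(389.8,195),.075),ray(i,(430.3,221),.075)))
print("cover",pose2(ray(i,(238.4,192.4),.009),ray(i,(267.6,226.6),.009)))
goto([.53,-.22,.25],18)
w=cams.camera_info("wrist"); R0=Ro.from_rotvec(readout.observe()["ee_rot"]).as_matrix()
print("cam in tool",R0.T@(-w["R"].T@w["t"]-readout.observe()["position"]),(w["R"]@R0).round(2),w["camera_matrix"][0])
E
```

```text
seat (array([ 0.55999621, -0.21879172]), np.float64(18.244577997058695), np.float64(115.97569895327666))
cover (array([0.5650825 , 0.16906751]), np.float64(2.2335247439233794), np.float64(117.33214533657389))
turn [-1.000e-03 -1.000e-03 -1.488e+00] deg 85.3 shift cm [ 40.38 -21.69  -2.37]
cam in tool [ 0.08045177  0.00040668 -0.15736218] [[ 0.    1.    0.  ]
 [-0.96  0.   -0.3 ]
 [-0.3  -0.    0.96]] [322.93759962   0.         277.36084378]
```

drive_tool:
  commands:
    - [[0,0,-0.1],[3,-1.6,-0.2],1]
    - [[0,0,-0.2],[6,-3.2,-0.4],1]
    - [[0,0,-0.3],[9,-4.8,-0.6],1]
    - [[0,0,-0.4],[12,-6.4,-0.8],1]
    - [[0,0,-0.5],[15,-8,-1],1]
    - [[0,0,-0.6],[18,-9.7,-1.2],1]
    - [[0,0,-0.7],[21,-11.3,-1.4],1]
    - [[0,0,-0.8],[24,-12.9,-1.6],1]
    - [[0,0,-0.9],[27,-14.5,-1.8],1]
    - [[0,0,-1.0],[30,-16,-2],1]
    - [[0,0,-1.1],[32,-17.2,-2.1],1]
    - [[0,0,-1.2],[34,-18.3,-2.2],1]
    - [[0,0,-1.3],[36,-19.4,-2.3],1]
    - [[0,0,-1.4],[38,-20.5,-2.4],1]
    - [[0,0,-1.488],[40.4,-21.7,-2.4],1]
    - [[0,0,-1.488],[40.4,-21.7,-2.4],1]
    - [[0,0,-1.488],[40.4,-21.7,-2.4],1]
    - [[0,0,-1.488],[40.4,-21.7,-2.4],1]

```text
clock: 1.6
position: [0.5298, -0.2207, 0.2503]
ee_rot: [-1.848, -2.54, 0.001]
force: [0.0, -0.3, -0.1]
width: 1.003
gripper_force: 0.0
```

Run:
```python
from h import *
s=readout.observe(); print(s["clock"],s["position"],s["dq"].round(3),s["joints"].round(2))
i=cams.camera_info("wrist"); im=cams.get_image("wrist"); cv2.imwrite("pics/w1.png",im); np.save("w1.npy",i,allow_pickle=True)
for n,p in[("pinA",(.59,-.17,.076)),("pinB",(.53,-.267,.076)),("latch",(.476,-.246,.101))]: print(n,proj(i,p))
```

```text
1.6 [ 0.52982895 -0.22065589  0.25028933] [ 0.013 -0.006  0.015  0.005 -0.001 -0.001  0.   ] [ 0.62  0.37 -0.43  1.64  0.17  1.17  0.46]
pinA [348.18186949 160.54276212]
pinB [264.33594633 227.91139431]
latch [217.42827837 201.96703645]
```

View pics/w1.png

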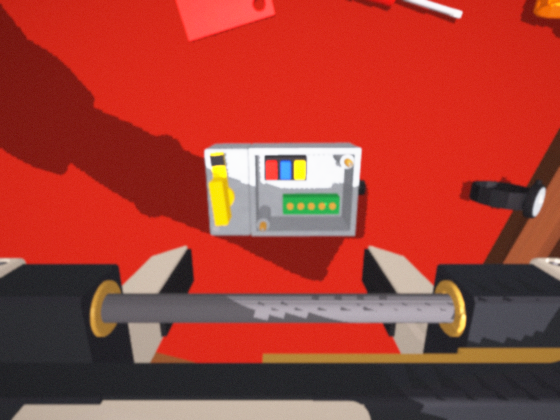

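The wrist view shows pins at about (347,161) and (263,226), within 2 px of the prediction. The wing spans (218,178) to (223,223) and the black arm tip is at (217,160). I'll refine these by mask.

Run:
```python
from h import *
i=np.load("w1.npy",allow_pickle=True).item(); im=cv2.imread("pics/w1.png")
t=cams.camera_info("top"); it=cv2.imread("pics/top0.png")
def brass(im,c,r=8):
    x,y=map(int,c); h=cv2.cvtColor(im[y-r:y+r+1,x-r:x+r+1],cv2.COLOR_BGR2HSV); m=(h[...,0]>8)&(h[...,0]<28)&(h[...,1]>70)&(h[...,2]>80)
    yy,xx=np.nonzero(m); return (np.array([xx.mean()+x-r,yy.mean()+y-r]) if len(xx) else None),len(xx)
for n,inf,img,cs in(("w",i,im,((347,161),(263,226))),("t",t,it,((390,195),(430,221)))):
    p=[brass(img,c,5) for c in cs]; print(n,p); print(pose2(*[ray(inf,q[0],.07) for q in p]))
h=cv2.cvtColor(im,cv2.COLOR_BGR2HSV); H,S,V=cv2.split(h)
m=np.zeros(H.shape,bool); m[135:250,190:380]=((S<110)|(H>18)&(H<150))[135:250,190:380]
c=blobs(m)[0]; print("box",rect(i,c,.06))
m=np.zeros(H.shape,bool); m[145:240,200:245]=((H>20)&(H<35)&(S>150))[145:240,200:245]
for c in blobs(m,15): print("yel",rect(i,c,.101),cv2.boundingRect(c))
a=cv2.resize(im[135:245,200:365],(0,0),fx=4.8,fy=4.8,interpolation=cv2.INTER_CUBIC); cv2.imwrite("pics/w1c.png",a)
```

```text
w [(array([347.62790698, 161.8372093 ]), 43), (array([262.64814815, 225.66666667]), 54)]
(array([ 0.55967109, -0.21957767]), np.float64(18.245310766523183), np.float64(114.62325775260372))
t [(array([389.71428571, 195.        ]), 7), (array([429.71428571, 221.        ]), 7)]
(array([ 0.56050899, -0.2194212 ]), np.float64(17.911278124467326), np.float64(115.49443684941787))
box (array([ 0.54002441, -0.2248559 ]), [105.8823013305664, 174.93055725097656], np.float32(17.98394))
yel (array([ 0.47835007, -0.23818399]), [22.570598602294922, 60.576202392578125], np.float32(113.67647)) (209, 165, 25, 61)
yel (array([ 0.46309213, -0.20068718]), [1.8777521848678589, 10.49363899230957], np.float32(17.969831)) (211, 153, 12, 3)
```

View pics/w1c.png

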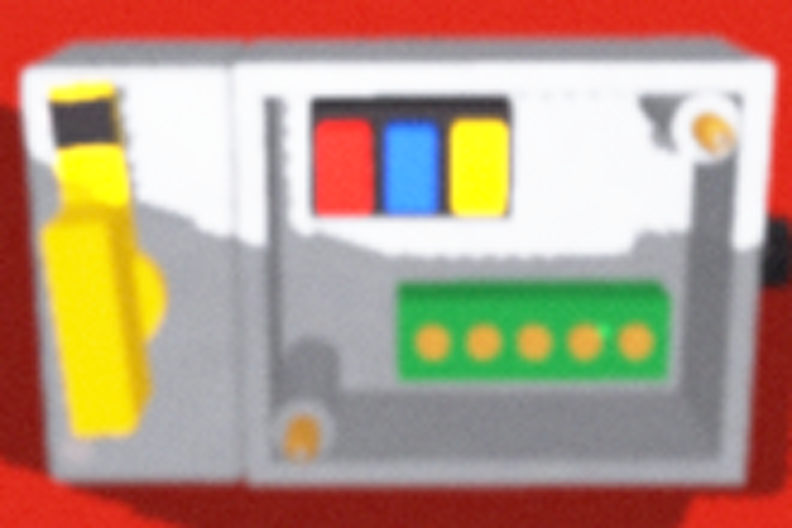

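The crop gives rim corners at (22,70), (775,65), (745,482) and (50,480), and wing-top corners at (42,225), (105,222), (132,430) and (75,437).

Run:
```python
from h import *
i=np.load("w1.npy",allow_pickle=True).item()
f=lambda p,z:ray(i,(200+p[0]/4.8-.4,135+p[1]/4.8-.4),z)
P=np.array([f(p,.06) for p in((22,70),(775,65),(745,482),(50,480))])[:,:2]
ax=(P[1]-P[0]+P[2]-P[3])/2; ex=ax/np.linalg.norm(ax); print("rim len",np.linalg.norm(ax),np.linalg.norm(P[0]-P[3]),"yaw",np.degrees(np.arctan2(ex[1],ex[0])),"seat",P.mean(0)+.024*ex)
print("pins tip",pose2(f((712,128),.076),f((303,435),.076)))
W=np.array([f(p,.101) for p in((42,225),(105,222),(132,430),(75,437))])[:,:2]
d=(W[0]+W[1]-W[2]-W[3]); print("wing c",W.mean(0),"yaw",np.degrees(np.arctan2(d[1],d[0])),np.linalg.norm(d)/2)
s=np.array([.560,-.2195]);a=np.radians(18.1); print("latch axis", s-.088*np.array([np.cos(a),np.sin(a)]))
goto([.565,.169,.18],2.3)
```

```text
rim len 0.1671710551337491 0.09767180470945866 yaw 18.075954050656136 seat [ 0.56105479 -0.22033734]
pins tip (array([ 0.5587154 , -0.21766494]), np.float64(18.216548196375168), np.float64(112.77801044449467))
wing c [ 0.477033   -0.24731305] yaw 112.71186206969296 0.04516678387614445
latch axis [ 0.47635462 -0.24683953]
turn [-0.001  0.     0.272] deg 15.6 shift cm [36.05 15.35  7.02]
```

drive_tool:
  commands:
    - [[0,0,0.02],[3,1.3,0],1]
    - [[0,0,0.04],[6,2.6,0],1]
    - [[0,0,0.07],[9,3.9,0],1]
    - [[0,0,0.09],[12,5.2,0],1]
    - [[0,0,0.12],[15,6.5,0],1]
    - [[0,0,0.15],[18,7.7,1],1]
    - [[0,0,0.18],[21,9,2],1]
    - [[0,0,0.2],[24,10.3,3],1]
    - [[0,0,0.22],[27,11.6,4],1]
    - [[0,0,0.24],[30,12.9,5],1]
    - [[0,0,0.26],[32.5,14,6],1]
    - [[0,0,0.272],[34.5,14.7,6.5],1]
    - [[0,0,0.272],[36.05,15.35,7],1]
    - [[0,0,0.272],[36.05,15.35,7],1]
    - [[0,0,0.272],[36.05,15.35,7],1]
    - [[0,0,0.272],[36.05,15.35,7],1]

```text
clock: 2.98
position: [0.5653, 0.1681, 0.1807]
ee_rot: [2.176, 2.264, -0.001]
force: [0.4, -0.3, -0.8]
width: 1.001
gripper_force: 0.0
```

Run:
```python
from h import *
s=readout.observe(); print(s["clock"],s["position"])
i=cams.camera_info("wrist"); im=cams.get_image("wrist"); cv2.imwrite("pics/w2.png",im); np.save("w2.npy",i,allow_pickle=True)
c=proj(i,(.565,.169,.009)); print(c)
```

```text
2.9833 [0.56530959 0.16812738 0.18070435]
[276.74920858 188.2256695 ]
```

View pics/w2.png

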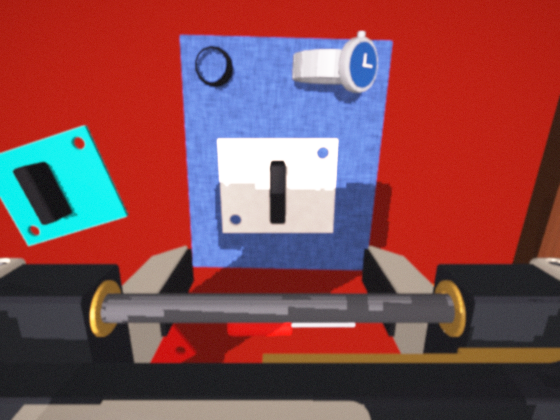

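The white cover lies between the fingers: rib at (278,192), holes at (323,153) and (235,219). The watch and the loupe are well clear at the far side.

Run:
```python
from h import *
i=np.load("w2.npy",allow_pickle=True).item(); im=cv2.imread("pics/w2.png")
h=cv2.cvtColor(im,cv2.COLOR_BGR2HSV); H,S,V=cv2.split(h)
m=np.zeros(H.shape,bool); m[125:245,200:350]=((S<70)|(V<60))[125:245,200:350]
print(rect(i,blobs(m)[0],.009))
def blue(c,r=9):
    x,y=c; g=(S[y-r:y+r+1,x-r:x+r+1]>70); yy,xx=np.nonzero(g); return xx.mean()+x-r,yy.mean()+y-r
print(pose2(ray(i,blue((323,153)),.0065),ray(i,blue((235,219)),.0065)))
goto([.565,.1685,.015],2.2)
```

```text
(array([0.56541339, 0.16966849]), [101.65514373779297, 122.45784759521484], np.float32(2.320069))
(array([0.56551587, 0.16998699]), np.float64(2.2710121328928543), np.float64(116.44922389842122))
turn [0.    0.001 0.001] deg 0.1 shift cm [ 0.07 -0.05 16.59]
```

drive_tool:
  commands:
    - [[0,0,0],[0.1,0,3],1]
    - [[0,0,0],[0.15,0,6],1]
    - [[0,0,0],[0.15,0,9],1]
    - [[0,0,0],[0.15,0,12],1]
    - [[0,0,0],[0.15,0,14],1]
    - [[0,0,0],[0.15,0,15.5],1]
    - [[0,0,0],[0.15,0,16.5],1]
    - [[0,0,0],[0.15,0,16.5],1]
    - [[0,0,0],[0.15,0,16.5],1]
    - [[0,0,0],[0.15,0,16.5],-1]
    - [[0,0,0],[0.15,0,16.5],-1]
    - [[0,0,0],[0.15,0,16.5],-1]
    - [[0,0,0],[0.15,0,16.5],-1]
    - [[0,0,0],[0.15,0,16.5],-1]
    - [[0,0,0],[0.15,0,16.5],-1]
    - [[0,0,0],[0.15,0,16.5],-1]
    - [[0,0,0],[0.15,0,16.5],-1]
    - [[0,0,0],[0.15,0,16.5],-1]
    - [[0,0,0],[0.15,0,16.5],-1]
  newtons: 35

```text
clock: 4.62
position: [0.5649, 0.1716, 0.0157]
ee_rot: [-2.174, -2.268, 0.0]
force: [-0.4, -0.5, -0.9]
width: 0.321
gripper_force: 0.0
```

drive_tool:
  commands:
    - [[0,0,0],[0,0,0],-1]
    - [[0,0,0],[0,0,0],-1]
    - [[0,0,0],[0,0,0],-1]
    - [[0,0,0],[0,0,0],-1]
    - [[0,0,0],[0,0,0],-1]
    - [[0,0,0],[0,0,0],-1]

```text
clock: 5.12
position: [0.565, 0.1715, 0.0157]
ee_rot: [2.174, 2.267, 0.0]
force: [0.6, 0.0, -1.1]
width: 0.17
gripper_force: 35.0
```

drive_tool:
  commands:
    - [[0,0,0],[0,0,-1],-1]
    - [[0,0,0],[0,0,-3],-1]
    - [[0,0,0],[0,0,-6],-1]
    - [[0,0,0],[0,0,-9],-1]
    - [[0,0,0],[0,0,-12],-1]
    - [[0,0,0],[0,0,-14],-1]
    - [[0,0,0],[0,0,-14],-1]
    - [[0,0,0],[0,0,-14],-1]
    - [[0,0,0],[0,0,-14],-1]
    - [[0,0,0],[0,0,-14],-1]

```text
clock: 5.95
position: [0.5639, 0.171, 0.1543]
ee_rot: [-2.174, -2.267, 0.004]
force: [-0.2, 0.1, -2.4]
width: 0.175
gripper_force: 35.0
```

Run:
```python
from h import *
s=readout.observe(); print(s["clock"],s["position"],s["width"],s["force"])
np.save("s3.npy",s,allow_pickle=True)
i=cams.camera_info("wrist"); im=cams.get_image("wrist"); cv2.imwrite("pics/w3.png",im); np.save("w3.npy",i,allow_pickle=True)
a,b=[.046,.036],[-.046,-.036]
z=s["position"][2]-.0117+.005; c=np.array([.565,.1695])
for p in((.046,.036),(-.046,-.036),(.06,.05),(-.06,.05)): print(p,proj(i,[*(c+p),z]))
goto([.5603,-.2195,s["position"][2]],18.1)
```

```text
5.95 [0.5638806  0.17099681 0.15430032] 0.17523865953397547 [-0.16350922  0.12274953 -2.42204847]
(0.046, 0.036) [368.53166005 203.31358451]
(-0.046, -0.036) [198.18489229 313.64674556]
(0.06, 0.05) [398.98990007 178.40755491]
(-0.06, 0.05) [165.7926862  168.45074329]
turn [-0.003  0.    -0.274] deg 15.7 shift cm [-3.901e+01 -2.010e+00  3.000e-02]
```

View pics/w3.png

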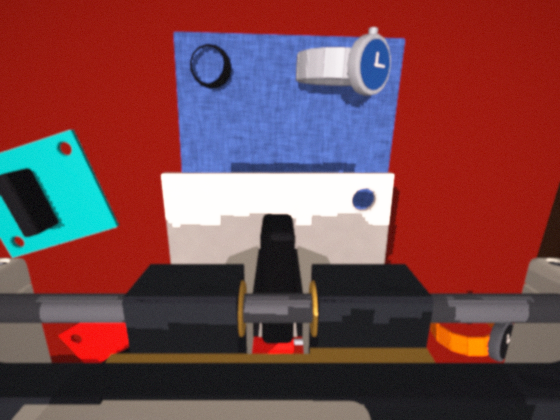

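The cover is held level. Its far edge runs (163,174) to (394,174), and one hole is at (363,199). I use these to compute the cover's pose in the tool frame, then the shift that brings its origin to the seat.

```bash
cat >> h.py <<'E'
def held(i,im,s):
    h=cv2.cvtColor(im,cv2.COLOR_BGR2HSV); H,S,V=cv2.split(h)
    m=np.zeros(H.shape,np.uint8); m[150:262,140:420]=((S<60)&(V>110))[150:262,140:420]
    rows=[]; 
    for x in range(175,385,5):
        y=np.nonzero(m[:,x])[0]; rows.append((x,y.min()))
    k=np.polyfit(*zip(*rows),1)
    y0=180; xs=np.nonzero(m[y0])[0]; L,Rr=(xs.min(),y0),(xs.max()+1,y0)
    g=S[188:211,352:376]>70; yy,xx=np.nonzero(g); hole=(xx.mean()+352,yy.mean()+188)
    z=s["position"][2]-.0067
    for _ in range(6):
        w=np.linalg.norm(ray(i,L,z)-ray(i,Rr,z)); C=-i["R"].T@i["t"]; z=C[2]-(C[2]-z)*.12/w
    R0=Ro.from_rotvec(s["ee_rot"]).as_matrix()
    T=lambda uv,dz=0:R0.T@(ray(i,uv,z+dz)-s["position"])
    e0,e1=T((175,np.polyval(k,175))),T((385,np.polyval(k,385)))
    print("edge px",k,L,Rr,"hole",hole,"z top",z)
    print("tool frame edge",e0,e1,"L/R",T(L),T(Rr),"hole",T(hole,-.002))
E
python3 - <<'E'
from h import *
held(np.load("w3.npy",allow_pickle=True).item(),cv2.imread("pics/w3.png"),np.load("s3.npy",allow_pickle=True).item())
E
```

```text
edge px [-2.31747832e-03  1.73000243e+02] (np.int64(162), 180) (np.int64(393), 180) hole (np.float64(362.7331189710611), np.float64(198.60450160771705)) z top 0.1468783129727732
tool frame edge [ 0.04865905 -0.05248818  0.00751199] [0.04904403 0.05582362 0.00722907] L/R [ 0.04475535 -0.05961658  0.00753436] [0.04490834 0.06038292 0.00722117] hole [0.03433181 0.04602402 0.00926885]
```

drive_tool:
  commands:
    - [[0,0,-0.01],[-1,0,0],-1]
    - [[0,0,-0.03],[-3,-0.1,0],-1]
    - [[0,0,-0.05],[-5.5,-0.3,0],-1]
    - [[0,0,-0.07],[-8,-0.4,0],-1]
    - [[0,0,-0.09],[-11,-0.6,0],-1]
    - [[0,0,-0.11],[-14,-0.7,0],-1]
    - [[0,0,-0.13],[-17,-0.9,0],-1]
    - [[0,0,-0.15],[-20,-1,0],-1]
    - [[0,0,-0.17],[-23,-1.2,0],-1]
    - [[0,0,-0.19],[-26,-1.4,0],-1]
    - [[0,0,-0.21],[-29,-1.5,0],-1]
    - [[0,0,-0.23],[-32,-1.7,0],-1]
    - [[0,0,-0.25],[-34.5,-1.8,0],-1]
    - [[0,0,-0.265],[-36.5,-1.9,0],-1]
    - [[0,0,-0.274],[-38,-2,0],-1]
    - [[0,0,-0.274],[-38.9,-2.05,0],-1]
    - [[0,0,-0.274],[-38.9,-2.05,0],-1]
    - [[0,0,-0.274],[-38.9,-2.05,0],-1]
    - [[0,0,-0.274],[-38.9,-2.05,0],-1]

```text
clock: 7.58
position: [0.5608, -0.2161, 0.1554]
ee_rot: [-1.842, -2.544, -0.001]
force: [0.1, -0.5, -2.6]
width: 0.172
gripper_force: 35.0
```

Run:
```python
from h import *
s=readout.observe(); print(s["clock"],s["position"],s["dq"].round(3))
i=cams.camera_info("wrist"); im=cams.get_image("wrist"); cv2.imwrite("pics/w4.png",im); np.save("w4.npy",i,allow_pickle=True);np.save("s4.npy",s,allow_pickle=True)
held(i,im,s)
it=cams.get_image("top"); cv2.imwrite("pics/top4.png",it)
goto([.5597,-.2182,.1],18.1)
```

```text
7.5833 [ 0.5608386  -0.21609898  0.15543707] [-0.009 -0.005 -0.005 -0.002  0.002  0.     0.004]
edge px [6.10485374e-02 1.40749507e+02] (np.int64(142), 180) (np.int64(393), 180) hole (np.float64(363.82866043613706), np.float64(197.803738317757)) z top 0.16125963909268323
tool frame edge [ 0.06109267 -0.04738925 -0.00574599] [ 0.0551736   0.05101328 -0.00575485] L/R [ 0.04753523 -0.06441557 -0.00576257] [ 0.04762224  0.0555844  -0.00576429] hole [ 0.03825948  0.04289149 -0.00377572]
turn [ 0.    -0.001  0.002] deg 0.1 shift cm [-0.16 -0.19  5.57]
```

drive_tool:
  commands:
    - [[0,0,0],[-0.1,-0.1,1],-1]
    - [[0,0,0],[-0.16,-0.19,2.5],-1]
    - [[0,0,0],[-0.16,-0.19,4],-1]
    - [[0,0,0],[-0.16,-0.19,5.5],-1]
    - [[0,0,0],[-0.16,-0.19,6.1],-1]
    - [[0,0,0],[-0.16,-0.19,6.1],-1]
    - [[0,0,0],[-0.16,-0.19,6.1],-1]
    - [[0,0,0],[-0.16,-0.19,6.1],-1]
    - [[0,0,0],[-0.16,-0.19,6.1],-1]

```text
clock: 8.43
position: [0.5602, -0.2201, 0.0957]
ee_rot: [1.843, 2.542, 0.001]
force: [-0.1, -0.8, -2.7]
width: 0.171
gripper_force: 35.0
```

Run:
```python
from h import *
s=readout.observe(); print(s["clock"],s["position"],s["force"])
i=cams.camera_info("wrist"); im=cams.get_image("wrist"); t=cams.camera_info("top"); it=cams.get_image("top")
a=cv2.resize(it[170:265,360:450],(0,0),fx=5,fy=5,interpolation=cv2.INTER_CUBIC)
b=cv2.resize(im[140:265,130:430],(0,0),fx=1.16,fy=1.16); b=cv2.copyMakeBorder(b,0,a.shape[0]-b.shape[0],0,0,cv2.BORDER_CONSTANT)
cv2.imwrite("pics/c5.png",np.hstack([a,b])[:,:800]); np.save("w5.npy",i,allow_pickle=True); cv2.imwrite("pics/w5.png",im); cv2.imwrite("pics/top5.png",it)
print(a.shape)
goto([.5597,-.2182,.0732],18.1)
```

```text
8.4333 [ 0.56015528 -0.22009043  0.09570024] [-0.124961   -0.78873139 -2.72377624]
(475, 450, 3)
turn [ 0.001  0.001 -0.   ] deg 0.1 shift cm [0.2  0.04 2.23]
```

View pics/c5.png

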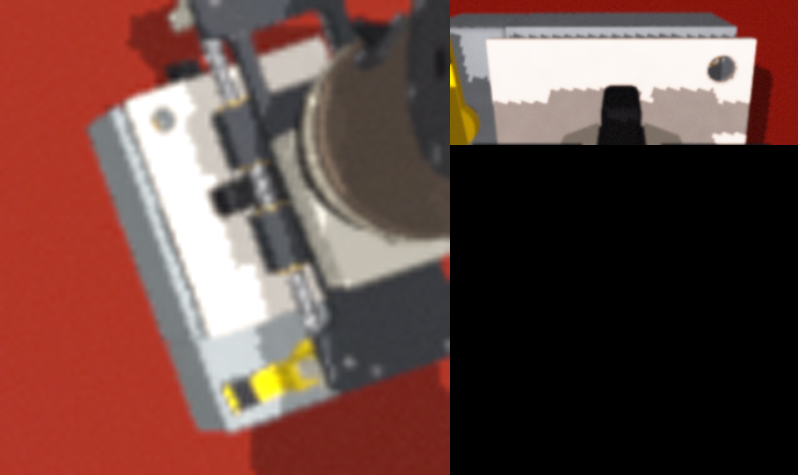

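The left crop (top view) shows the cover over the box, its hole at (163,120). The right crop (wrist) shows the hole at (722,68). I'll compare the hole with the pin prediction and check the readout scatter.

drive_tool:
  commands:
    - [[0,0,0],[0,0,0],-1]

```text
clock: 8.62
position: [0.5597, -0.2202, 0.0953]
ee_rot: [1.844, 2.542, 0.0]
force: [0.6, -0.0, -2.7]
width: 0.174
gripper_force: 35.0
```

drive_tool:
  commands:
    - [[0,0,0],[0,0,0],-1]

```text
clock: 8.7
position: [0.5596, -0.2202, 0.0951]
ee_rot: [1.844, 2.543, 0.0]
force: [-0.3, -0.4, -2.8]
width: 0.168
gripper_force: 35.0
```

drive_tool:
  commands:
    - [[0,0,0],[0,0,0],-1]

```text
clock: 8.78
position: [0.5595, -0.2202, 0.0949]
ee_rot: [1.844, 2.543, -0.0]
force: [0.6, -0.3, -3.1]
width: 0.172
gripper_force: 35.0
```

Run:
```python
from h import *
i=np.load("w5.npy",allow_pickle=True).item(); im=cv2.imread("pics/w5.png")
a=np.radians(18.1); E=np.array([[np.cos(a),-np.sin(a)],[np.sin(a),np.cos(a)]]); pin=np.array([.5603,-.2195])+E@[.046,.036]
for z in(.06,.076): print("pin pred px",proj(i,[*pin,z]))
t=cams.camera_info("top")
for z in(.06,.076): print("top pin px",proj(t,[*pin,z]))
C=-i["R"].T@i["t"]; print("cam",C)
h=cv2.cvtColor(im,cv2.COLOR_BGR2HSV); p=h[180:218,346:384]; m=p[...,2]<185
c=[c for c in blobs(m,60)]
for q in c: print(cv2.boundingRect(q),cv2.contourArea(q),cv2.minEnclosingCircle(q))
g=cv2.resize(im[180:218,346:384],(0,0),fx=10,fy=10,interpolation=cv2.INTER_CUBIC)
tt=cv2.resize(cv2.imread("pics/top5.png")[184:206,380:402],(380,380),interpolation=cv2.INTER_CUBIC)
cv2.imwrite("pics/h5.png",np.hstack([g,tt]))
```

```text
pin pred px [352.69608716 183.57600995]
pin pred px [359.06502889 189.842852  ]
top pin px [388.50968031 195.5295961 ]
top pin px [390.06849862 194.67725542]
cam [ 0.53527542 -0.14403939  0.2529589 ]
(6, 8, 24, 23) 390.0 ((17.180850982666016, 18.691490173339844), 12.38232135772705)
```

View pics/h5.png

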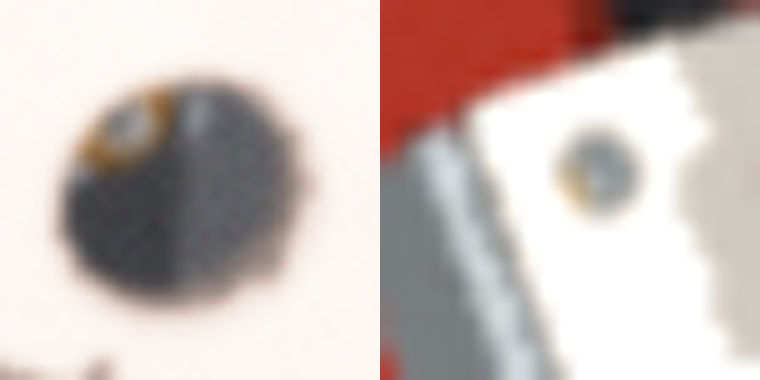

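The wrist crop shows the pin tip (a pale disc with a brass ring) at px (358.5,192.3), and the hole centre at (363.5,199.3). The pin is off-centre, so I compute the correction.

Run:
```python
from h import *
i=np.load("w5.npy",allow_pickle=True).item(); t=cams.camera_info("top"); s=readout.observe(); R0=Ro.from_rotvec(s["ee_rot"])
zt=.0957-.0073
for n,inf,pp,hh in(("w",i,(358.5,192.3),(363.3,199.2)),("t",t,(391.2,194.9),(392.6,193.9))):
    P=ray(inf,pp,.076);Hh=ray(inf,hh,zt-.001); print(n,P,Hh,"tool shift mm",R0.inv().apply([*(P-Hh)[:2],0])*1000)
goto([.5597,-.2182,.0732],18.1)
```

```text
w [ 0.59308193 -0.17241213  0.076     ] [ 0.59323072 -0.17329571  0.0874    ] tool shift mm [ 8.86093603e-01  1.32981336e-01 -1.89998236e-04]
t [ 0.5922742  -0.17374129  0.076     ] [ 0.59319878 -0.17437562  0.0874    ] tool shift mm [ 8.90108987e-01 -6.81855632e-01 -3.30831084e-04]
turn [ 0.  0. -0.] deg 0.0 shift cm [0.18 0.08 2.17]
```

drive_tool:
  commands:
    - [[0,0,0],[0.12,0.02,0],-1]
    - [[0,0,0],[0.12,0.02,0.3],-1]
    - [[0,0,0],[0.12,0.02,0.6],-1]
    - [[0,0,0],[0.12,0.02,0.9],-1]
    - [[0,0,0],[0.12,0.02,1.2],-1]
    - [[0,0,0],[0.12,0.02,1.2],-1]
    - [[0,0,0],[0.12,0.02,1.2],-1]

```text
clock: 9.37
position: [0.559, -0.2188, 0.0823]
ee_rot: [-1.844, -2.543, 0.0]
force: [0.0, 0.6, -2.7]
width: 0.172
gripper_force: 35.0
```

drive_tool:
  commands:
    - [[0,0,0],[0,0,0.2],-1]
    - [[0,0,0],[0,0,0.4],-1]
    - [[0,0,0],[0,0,0.6],-1]
    - [[0,0,0],[0,0,0.8],-1]
    - [[0,0,0],[0,0,0.9],-1]
    - [[0,0,0],[0,0,0.9],-1]
    - [[0,0,0],[0,0,0.9],-1]
    - [[0,0,0],[0,0,0.9],-1]

```text
clock: 10.03
position: [0.5593, -0.2189, 0.0738]
ee_rot: [1.844, 2.543, 0.0]
force: [-0.2, 0.3, -2.9]
width: 0.174
gripper_force: 35.0
```

drive_tool:
  commands:
    - [[0,0,0],[0,0,0.1],-1]
    - [[0,0,0],[0,0,0.15],-1]
    - [[0,0,0],[0,0,0.2],-1]
    - [[0,0,0],[0,0,0.2],-1]
    - [[0,0,0],[0,0,0.2],-1]

```text
clock: 10.45
position: [0.5592, -0.2189, 0.0717]
ee_rot: [1.844, 2.543, -0.0]
force: [-0.2, -0.3, -2.3]
width: 0.175
gripper_force: 35.0
```

drive_tool:
  commands:
    - [[0,0,0],[0,0,0.05],-1]
    - [[0,0,0],[0,0,0.1],-1]
    - [[0,0,0],[0,0,0.1],-1]
    - [[0,0,0],[0,0,0.1],-1]

```text
clock: 10.78
position: [0.5593, -0.2189, 0.0717]
ee_rot: [1.844, 2.543, -0.0]
force: [-3.8, 0.7, 7.9]
width: 0.169
gripper_force: 35.0
```

drive_tool:
  commands:
    - [[0,0,0],[0,0,-0.08],-1]
    - [[0,0,0],[0,0,-0.08],0.2]
    - [[0,0,0],[0,0,-0.08],0.2]
    - [[0,0,0],[0,0,-0.08],0.2]
    - [[0,0,0],[0,0,-0.08],0.2]
    - [[0,0,0],[0,0,-0.08],0.2]
    - [[0,0,0],[0,0,-0.08],0.2]
    - [[0,0,0],[0,0,-0.08],0.2]
    - [[0,0,0],[0,0,-0.08],0.2]
    - [[0,0,0],[0,0,-1],0.2]
    - [[0,0,0],[0,0,-3],0.2]
    - [[0,0,0],[0,0,-6],0.2]
    - [[0,0,0],[0,0,-9],0.2]
    - [[0,0,0],[0,0,-11],0.2]
    - [[0,0,0],[0,0,-13],0.2]
    - [[0,0,0],[0,0,-13],0.2]
    - [[0,0,0],[0,0,-13],0.2]
    - [[0,0,0],[0,0,-13],0.2]

```text
clock: 12.28
position: [0.5589, -0.2189, 0.2006]
ee_rot: [-1.844, -2.543, 0.0]
force: [-0.6, 1.0, 0.1]
width: 0.598
gripper_force: 0.0
```

Run:
```python
from h import *
s=readout.observe(); print(s["clock"],s["position"],s["force"])
i=cams.camera_info("wrist"); im=cams.get_image("wrist"); cv2.imwrite("pics/w6.png",im); np.save("w6.npy",i,allow_pickle=True)
a=np.radians(18.1); E=np.array([[np.cos(a),-np.sin(a)],[np.sin(a),np.cos(a)]])
for n,p in(("pinA",(.046,.036)),("pinB",(-.046,-.036))):print(n,proj(i,[*(np.array([.5603,-.2195])+E@p),.076]),proj(i,[*(np.array([.5603,-.2195])+E@p),.065]))
goto([.4767,-.247,.13],22.7)
```

```text
12.2833 [ 0.55890556 -0.21887165  0.20064966] [-0.64858896  0.95684168  0.0913653 ]
pinA [330.89479552 163.03363965] [328.97815561 161.10733844]
pinB [229.35039539 239.26670322] [230.95714698 234.92259809]
turn [-0.001 -0.001 -0.08 ] deg 4.6 shift cm [-0.14 -8.66  7.02]
```

View pics/w6.png

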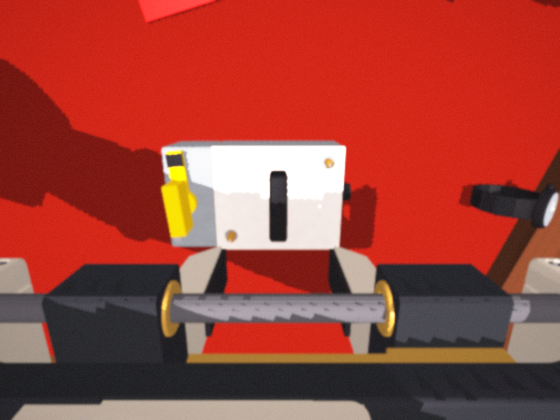

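The cover is seated flat, with brass pins showing through both holes at (328,162) and (231,237). The latch wing spans (172,185) to (182,235). Next I move above the latch.

drive_tool:
  commands:
    - [[0,0,-0.02],[0,-2,0],0.2]
    - [[0,0,-0.05],[-0.1,-4.5,0],0.2]
    - [[0,0,-0.08],[-0.14,-7,1],0.2]
    - [[0,0,-0.08],[-0.14,-8.66,3],0.2]
    - [[0,0,-0.08],[-0.14,-8.66,5],0.2]
    - [[0,0,-0.08],[-0.14,-8.66,7],0.2]
    - [[0,0,-0.08],[-0.14,-8.66,7],0.2]
    - [[0,0,-0.08],[-0.14,-8.66,7],0.2]
    - [[0,0,-0.08],[-0.14,-8.66,7],0.2]
    - [[0,0,-0.08],[-0.14,-8.66,7],0.2]

```text
clock: 13.17
position: [0.4783, -0.2471, 0.1317]
ee_rot: [1.74, 2.614, 0.001]
force: [0.2, 0.0, -0.7]
width: 0.598
gripper_force: 0.0
```

Run:
```python
from h import *
i=np.load("w6.npy",allow_pickle=True).item(); im=cv2.imread("pics/w6.png")
H,S,V=cv2.split(cv2.cvtColor(im,cv2.COLOR_BGR2HSV)); m=np.zeros(H.shape,bool); m[180:240,160:200]=((H>20)&(H<35)&(S>150)&(V>190))[180:240,160:200]
print(rect(i,blobs(m)[0],.101))
goto([.4767,-.247,.077],22.7)
```

```text
(array([ 0.48270654, -0.24275995]), [27.0241641998291, 49.04948806762695], np.float32(112.88906))
turn [0.001 0.001 0.   ] deg 0.1 shift cm [ 0.07 -0.15  5.47]
```

drive_tool:
  commands:
    - [[0,0,0],[0.05,-0.1,1.5],0.2]
    - [[0,0,0],[0.05,-0.1,3],0.2]
    - [[0,0,0],[0.05,-0.1,4.5],0.2]
    - [[0,0,0],[0.05,-0.1,5.4],0.2]
    - [[0,0,0],[0.05,-0.1,5.4],0.2]
    - [[0,0,0],[0.05,-0.1,5.4],0.2]
    - [[0,0,0],[0.05,-0.1,5.4],-1]
    - [[0,0,0],[0.05,-0.1,5.4],-1]
    - [[0,0,0],[0.05,-0.1,5.4],-1]
    - [[0,0,0],[0.05,-0.1,5.4],-1]
    - [[0,0,0],[0.05,-0.1,5.4],-1]
    - [[0,0,0],[0.05,-0.1,5.4],-1]
    - [[0,0,0],[0.05,-0.1,5.4],-1]
    - [[0,0,0],[0.05,-0.1,5.4],-1]
    - [[0,0,0],[0.05,-0.1,5.4],-1]
    - [[0,0,0],[0.05,-0.1,5.4],-1]
  newtons: 25

```text
clock: 14.5
position: [0.4762, -0.2471, 0.0768]
ee_rot: [-1.741, -2.615, 0.0]
force: [-1.1, -0.1, 3.2]
width: 0.149
gripper_force: 25.0
```

The wing is gripped (14 mm). I turn it clockwise seen from above, which is + about tool z.

drive_tool:
  commands:
    - [[0,0,0.08],[0,0,0],-1]
    - [[0,0,0.16],[0,0,0],-1]
    - [[0,0,0.24],[0,0,0],-1]
    - [[0,0,0.32],[0,0,0],-1]
    - [[0,0,0.4],[0,0,0],-1]
    - [[0,0,0.48],[0,0,0],-1]
    - [[0,0,0.56],[0,0,0],-1]
    - [[0,0,0.64],[0,0,0],-1]
    - [[0,0,0.72],[0,0,0],-1]
    - [[0,0,0.8],[0,0,0],-1]
    - [[0,0,0.8],[0,0,0],-1]
    - [[0,0,0.8],[0,0,0],-1]

```text
clock: 15.5
position: [0.4771, -0.2471, 0.0768]
ee_rot: [2.619, 1.733, 0.001]
force: [3.8, -0.9, -3.0]
width: 0.15
gripper_force: 25.0
```

drive_tool:
  commands:
    - [[0,0,0.08],[0,0,0],-1]
    - [[0,0,0.16],[0,0,0],-1]
    - [[0,0,0.24],[0,0,0],-1]
    - [[0,0,0.32],[0,0,0],-1]
    - [[0,0,0.4],[0,0,0],-1]
    - [[0,0,0.48],[0,0,0],-1]
    - [[0,0,0.56],[0,0,0],-1]
    - [[0,0,0.64],[0,0,0],-1]
    - [[0,0,0.72],[0,0,0],-1]
    - [[0,0,0.8],[0,0,0],-1]
    - [[0,0,0.84],[0,0,0],-1]
    - [[0,0,0.84],[0,0,0],-1]
    - [[0,0,0.84],[0,0,0],-1]

```text
clock: 16.58
position: [0.4778, -0.2479, 0.0769]
ee_rot: [3.097, 0.515, 0.004]
force: [5.9, -4.5, -5.6]
width: 0.154
gripper_force: 25.0
```

Run:
```python
from h import *
s=readout.observe(); y=Ro.from_rotvec(s["ee_rot"]).apply([0,1,0]); print(s["clock"],"latch deg from box +y:",108.1-(np.degrees(np.arctan2(y[1],y[0]))+90),s["ft_torque"],s["force"],s["width"])
```

```text
16.5833 latch deg from box +y: 89.22816388129672 [-0.79179551 -1.42398469 -0.05866755] [ 5.85061079 -4.52852133 -5.58365906] 0.1536863679343752
```

At 89°, which is essentially the stop. I release, rise and verify.

drive_tool:
  commands:
    - [[0,0,0],[0,0,0],0.2]
    - [[0,0,0],[0,0,0],0.2]
    - [[0,0,0],[0,0,0],0.2]
    - [[0,0,0],[0,0,0],0.2]
    - [[0,0,0],[0,0,0],0.2]
    - [[0,0,0],[0,0,0],0.2]
    - [[0,0,0],[0,0,0],0.2]
    - [[0,0,0],[0,0,-1],0.2]
    - [[0,0,0],[0,0,-3],0.2]
    - [[0,0,0],[0,0,-6],0.2]
    - [[0,0,0],[0,0,-9],0.2]
    - [[0,0,0],[0,0,-12],0.2]
    - [[0,0,0],[0,0,-14],0.2]
    - [[0,0,0],[0,0,-14],0.2]
    - [[0,0,0],[0,0,-14],0.2]
    - [[0,0,0],[0,0,-14],0.2]

```text
clock: 17.92
position: [0.4758, -0.2468, 0.2166]
ee_rot: [-3.1, -0.511, 0.001]
force: [0.2, 0.1, -0.3]
width: 0.597
gripper_force: 0.0
```

Run:
```python
from h import *
im=cams.get_image("wrist"); sc=cams.get_image("scene")
cv2.imwrite("pics/end.png",np.hstack([cv2.resize(im,(400,300)),cv2.resize(sc[120:240,100:260],(400,300))]))
```

```text
(no output)
```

View pics/end.png

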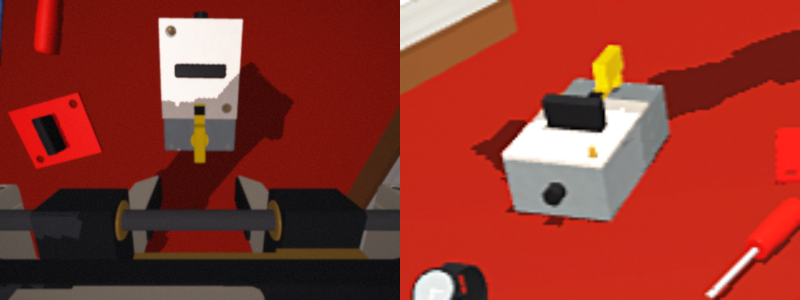

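The left half shows the latch pointing straight across the cover's edge at (200,110), with pins up at (170,31) and (227,108). The right half shows the cover flat on the rim. The gripper is clear.

```bash
python3 -c "
from cell import job; print(job.sign_off())"
```

```text
the job is handed in; nothing more can be done
None
```

The white cover is seated flat on the box over both pins, the latch is turned across it to about 89° (its stop is 90°), and the job was handed in at about 18 s; no verdict came back.

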